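# Feed a wax block through the melter's splash flap

### The arm

A 7-joint arm with a two-finger parallel gripper is mounted at the origin on a cart in front of the work surface, level with it; the furniture and walls round the work are solid. World frame = base frame: x ahead of the robot, y to its left, z up, the work surface at z = 0. Lengths are in m, angles in rad, forces in N, time in s.
With the tool pointing down it reaches from about 0.425 to 0.925 m from the base axis. Payload 6.8 kg.
Tool frame: the origin (TCP) lies midway between the tips of the shut fingers; the grasp point (between the pads) lies 19 mm behind it; z points along the fingers, y is the line along which they close (so a half turn about z gives the same grasp; the last joint's range is limited). The gripper opens to 88 mm and grips with 3 to 60 N. Pads are 20 mm wide; open, the fingers measure 115 mm over their backs; the gripper's body (75 mm by 178 mm) begins 61 mm behind the grasp point.
Start: joints at [-1.236, 0.477, 0.022, 1.555, -0.011, 1.109, -0.083], TCP at [0.289, 0.61, 0.223] pointing down, gripper open.
Joint ranges: [-2.96, 2.96], [-0.34, 2.1], [-1.41, 1.46], [0.24, 2.44], [-1.37, 4.51], [0.17, 1.92], [-2.96, 2.96]. Speed limits (rad/s): [2.39, 2.39, 3.14, 3.14, 3.14, 3.14, 3.14].

### API

Orientations are given as a 3x3 rotation matrix whose columns are the frame's x, y, z axes.
In Python, from cell import robot gives the robot as it stands.
- The arm moves only by the shell command python3 -m jog 'ROWS' [OPENING] [FORCE]. ROWS is a JSON object of lists of equal length, an entry for each row: "offset": the shift along the tool's x, y, z in mm, a list of three; "spin": the turn about the tool's z in degrees. In form: {"offset": [[dx, dy, dz], ...], "spin": [spin, ...]}. A call has exactly 5 rows; each row is the pose to reach, as a shift and turn from the pose commanded when the call began, along the tool's axes at that moment; what a row does not reach only later rows make up. A row lasts 1/12 s, in which the tool goes at most 41.7 mm and 7.16 degrees, less where a joint would pass 70% of its speed; a pose out of reach is approached as far as the arm can. A call with a gripper value outside its range is refused whole. OPENING is the opening, from 0 (shut) to 1 (fully open), set as the call begins (- or left out, the last holds). The fingers move at their own pace and stop on an object; FORCE is the grip in N (left out, the last holds). Time passes only in rows, so rows that repeat a pose let the fingers close, or fill a call up. It gives the time, the measured TCP pose, the force, the opening and the grip force at its end, in the units of the state.
- robot.get_state(): the state, without advancing time (a new reading comes with each control period).
- robot.camera(name): name is "scene" or "side" or "wrist"; returns a dict with "color" (480x640x3 uint8, red, green, blue), "camera_matrix" (3x3 intrinsics, pixels), "k1" (the pictures are not rectified: a ray, as slopes to the right and down, at radius r is drawn at 1 + k1 r^2 times it, then the intrinsics apply), "R" (3x3) and "t" (3): a world point X has camera coordinates R X + t. Camera axes: x right, y down, z forward; pixel columns grow to the right and rows downward; lengths in m; the calibration is good to about 2 mm. A picture is of the moment at which its call begins. There is no depth.
- robot.hand_in(): hands the job in; it is judged then, once.
The state is a dict: "time": time; "joints": joint angles; "qd": joint speeds; "joint_efforts": joint torques, N m; "tool_pos": TCP position; "tool_rot": TCP orientation; "force": force on the tool from outside, world axes, zero at the start; "wrist_torque": the same for the moment, N m; "width": opening from 0.0 (shut) to 1.0 (fully open); "finger_force": force on a finger pad.
Only numpy, scipy, OpenCV 4.12 (cv2) and the standard library are available. Lean on these libraries where they do the work, as an engineer would, in place of code of your own. Each camera call takes 0.05 s, during which the arm holds its last target. There are 200 camera calls.

### The job

Load the cold wax melter without gripping or lifting anything: with the fingertips, first slide the smooth wax block sideways across the infeed tray until it lies flat along the fence, then push its end so that it swings the red splash flap open and goes right through, over the inner ledge and down into the tank. Draw the fingers back out so the flap drops shut behind it, and leave the other things on the table where they are.

Things in the scene. Friction and masses are not known exactly. Their poses are not given: they have to be found in the camera images.
- wax: smooth cream wax block to be loaded, 44 x 62 x 28 mm, about 0.1 kg, lying flat on the infeed tray, left of the mouth, its length within 25 degrees of the feed direction. Origin: centre of its underside; x along the 44 mm side, y along the 62 mm length, z up
- melter: grey bench-top wax melter, fixed, with a steel infeed tray. Origin: on the table under the middle of the mouth; x = feed direction (tray to tank), y left of it, z up. All mm below are in this frame. Tray face at z 85, x -185 to 0, y -29 to 100, free from above, front edge open, 5 mm lip along y 100. Clear cover over the tank, top at z 157; control box and drain tap on its left
- fence (a point): on the face of the straight fence along the tray's right edge, melter frame (-95, -29, 85): it runs along x from -185 to the mouth, 11 mm high, in line with the mouth's right side. Facing it, a slanting lead-in guide, 10 mm high, runs from (-66, 72) to the mouth's left side at (-4, 31)
- sill (a point): middle of the mouth at tray level, melter frame (0, 0, 85). Mouth: y -29 to 29, z 85 to 145, in 4 mm sheet (x -4 to 0); the header above it tops out at z 157. A tool held straight down meets the header before the block goes over; tilted 30 to 40 degrees from vertical with the fingertips leading, it reaches under by 10 to 20 mm
- ledge_edge (a point): inner end of the level ledge behind the flap, melter frame (33, 0, 85); cheeks 30 mm high at y -33 and 33 guide the block along it; beyond it the tank drops straight to its floor. The block tips over once its middle is past this edge, its rear end then some 2 to 8 mm inside the mouth
- tank_floor (a point): middle of the tank's floor, melter frame (80, 0, 12); tank free from x 33 to 126 and y -64 to 64
- flap (a joint): red sheet splash flap, 62 wide, 59 tall, 3 mm thick, 20 g, hinged along its top edge just behind the header (melter frame x 3, z 148), hanging by its weight. 0 = shut, grows as it swings inward (away from the tray) to 1.4 rad; it cannot swing outward and falls shut from any angle in about a second
- flap_edge (a point): middle of the flap's free lower edge
- rough_wax: rough, crumbled wax block, 44 x 72 x 28 mm, on the table before the tray's front end; leave alone. Origin: centre of its underside
- matches: small dark red matchbox, 36 x 53 x 15 mm, on the table on the robot's side of the tank; leave alone. Origin: centre of its underside
- clean_tin: empty open tin, 68 mm across, 62 mm high, on the table behind the tank; leave alone. Origin: centre of its underside
- card_roll: brown roll of corrugated card strip, 62 mm across, 45 mm high, on the table before the tray's front end; leave alone. Origin: centre of its underside
Things that resemble listed ones, but are neither listed nor needed, are in the scene too. Leave any blue look-alike of the wax alone.

How it is judged:
On the way, in this order (a step that is already met when the one before it is completed fails the run):
1. the smooth block lies along the fence, still on the tray and outside the shut flap (y of wax in the frame of melter below -0.001 m and angle between the y axis of wax and the x axis of melter, either way round below 0.15 rad and x of wax in the frame of melter below -0.04 m and z of wax in the frame of melter above 0.077 m and value of joint flap below 0.08 rad), for 0.1 s.
2. the block stands in the mouth and holds the flap open (value of joint flap above 0.4 rad and x of wax in the frame of melter above -0.03 m and contact force between wax and flap above 0.005 N), for 0.05 s.
3. the block is down in the tank (x of wax in the frame of melter between 0.03 and 0.128 m and z of wax in the frame of melter below 0.062 m), for 0.2 s.
At the end, for the whole second after the job is handed in: the smooth wax block rests inside the tank (its underside's centre 30 to 128 mm behind the mouth and less than 62 mm above the table), the flap hangs shut (within 0.06 rad), and the other things on the table are within 20 mm of where they were (all of step 3 and linear speed of wax below 0.02 m/s and value of joint flap below 0.06 rad and contact force between the arm and wax below 0.01 N and distance of each of rough_wax, matches, clean_tin, card_roll from where it was at the start of the episode below 0.02 m); the robot touches nothing.
It fails at once if the smooth block was lifted: its underside rose more than 20 mm above the tray (z of wax in the frame of melter above 0.105 m).
It fails at once if the smooth block was pinched or rammed (more than 35 N from the fingers) (contact force between the fingers and wax above 35 N).
It fails at once if the flap was forced (more than 20 N from the robot) (contact force between the arm and flap above 20 N).
It fails at once if a bystander was knocked away (distance of any of rough_wax, matches, clean_tin, card_roll from where it was at the start of the episode above 0.03 m).
It also fails if it takes over 51 s, if anything falls off the work surface, if the arm or the gripper's body presses on something with over 40 N, if the wrist force passes 120 N, or if a joint passes its speed limit or range.

## Working session

There is one attempt and no reset: what is moved stays moved. The work goes in short steps, Python scripts to look and compute and a shell command to move; the robot and the scene stay as the last step left them, time stands still between calls to the robot, and variables do not carry over. Pictures are saved under pics/ and viewed, at most 10 in all, crops included, and the job is handed in when it is done.

```bash
mkdir -p pics; ls; python3 - <<'E'
from cell import robot
import cv2,pickle
d={}
for n in("scene","side"):
    c=robot.camera(n);d[n]=c
    cv2.imwrite(f"pics/{n}0.png",c["color"][:,:,::-1])
    print(n,c["camera_matrix"],c["k1"],c["R"],c["t"])
pickle.dump(d,open("cams.pkl","wb"))
s=robot.get_state();print(s["time"],s["tool_pos"],s["tool_rot"],s["width"])
E
```

```text
pics
scene [[476.19388681   0.         314.38592562]
 [  0.         476.19388681 238.01337784]
 [  0.           0.           1.        ]] -0.02503329907421965 [[ 0.86824494 -0.49572107 -0.0202817 ]
 [-0.22619794 -0.35913535 -0.90545916]
 [ 0.44157131  0.79074801 -0.42394853]] [-0.36221317  0.30095027  0.63266362]
side [[561.26465171   0.         318.99250785]
 [  0.         561.26465171 235.16903392]
 [  0.           0.           1.        ]] -0.09091974608164848 [[-0.99503414  0.09867337 -0.01306259]
 [ 0.06545396  0.54980799 -0.83272261]
 [-0.07498563 -0.82944243 -0.55353628]] [ 0.51098506 -0.06028387  1.22365975]
0.1 [0.28898527 0.60943033 0.22180699] [[-9.03558862e-01  4.28463554e-01 -6.05703223e-04]
 [ 4.28463973e-01  9.03557664e-01 -1.47365465e-03]
 [-8.41195185e-05 -1.59105573e-03 -9.99998731e-01]] 1.0031684449660512
```

View pics/scene0.png

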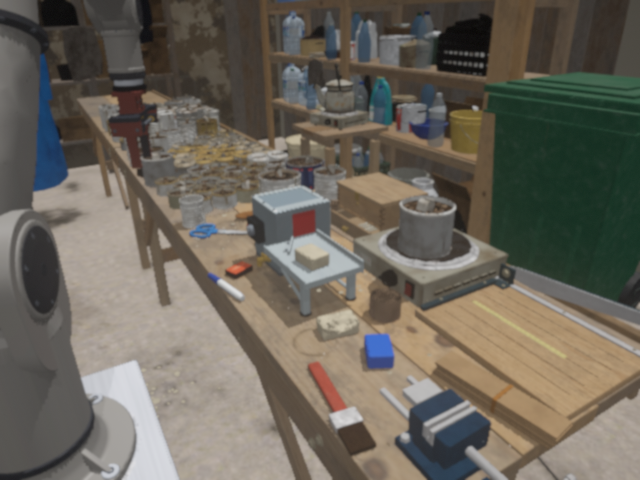

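View pics/side0.png

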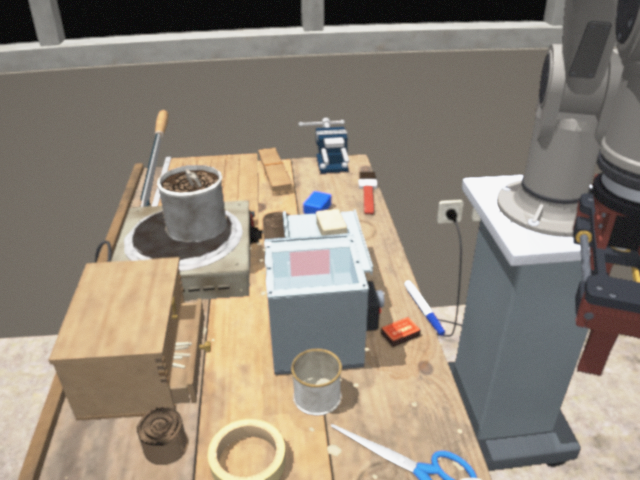

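Scene: melter around (300,230), with tray, block at (311,258). Enlarging both views.

```bash
python3 - <<'E'
import cv2
a=cv2.imread("pics/scene0.png")[180:320,235:375];b=cv2.imread("pics/side0.png")[195:375,250:390]
cv2.imwrite("pics/a.png",cv2.resize(a,(600,600),interpolation=cv2.INTER_CUBIC)[:, :])
cv2.imwrite("pics/b.png",cv2.resize(b,None,fx=10/3,fy=10/3,interpolation=cv2.INTER_CUBIC))
E
```

```text
(no output)
```

View pics/a.png

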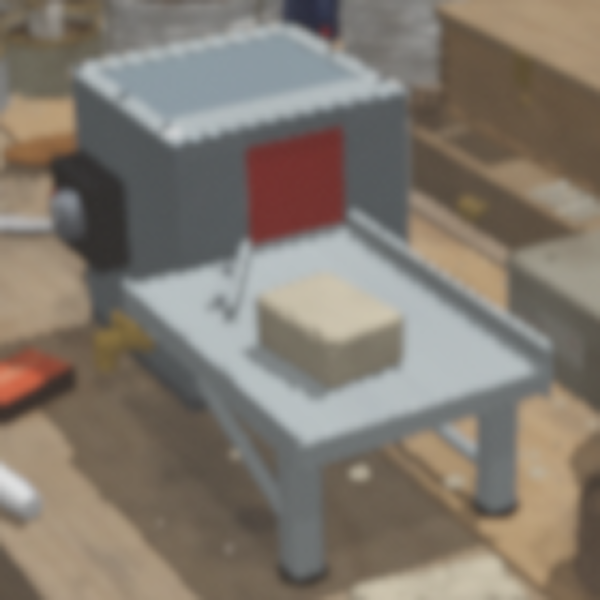

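View pics/b.png

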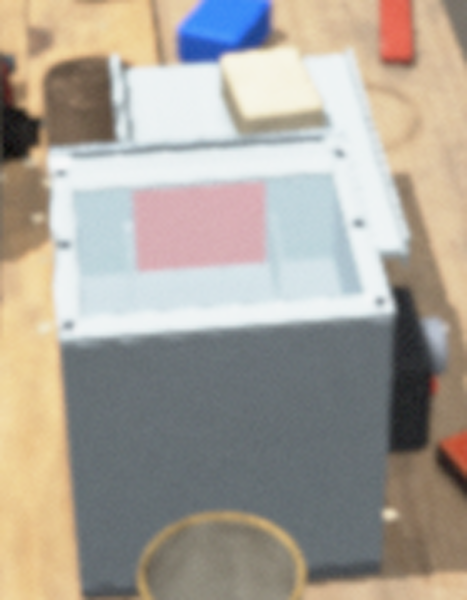

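Image a: mouth corners (250,243),(346,229),(247,150),(343,128); tray corners (303,440),(128,285); block top corners (258,300),(325,272),(403,320),(330,350). Image b: block top (220,62),(297,50),(323,103),(243,125), lip ends (350,52),(405,245).

```bash
cat > h.py <<'E'
import numpy as np,pickle
from scipy.optimize import least_squares
cams=pickle.load(open("cams.pkl","rb"))
def proj(X,c):
    p=np.atleast_2d(X)@c["R"].T+c["t"]; s=p[:,:2]/p[:,2:]
    s=s*(1+c["k1"]*(s**2).sum(1,keepdims=True)); K=c["camera_matrix"]
    return s*[K[0,0],K[1,1]]+K[:2,2]
def A(*p): return np.array(p)/(600/140)+[235,180]
def B(*p): return np.array(p)/(10/3)+[250,195]
def M(p,X):
    c,s=np.cos(p[2]),np.sin(p[2]); X=np.atleast_2d(X)
    return np.c_[p[0]+c*X[:,0]-s*X[:,1],p[1]+s*X[:,0]+c*X[:,1],X[:,2]+(p[3] if len(p)>3 else 0)]
E
python3 - <<'E'
from h import *
S=cams["scene"];D=cams["side"]
a=[((0,29,85),(251,243)),((0,-29,85),(346,229)),((-4,29,145),(247,150)),((-4,-29,145),(343,128)),((-185,102,88),(303,442)),((-185,-31,96),(551,353))]
b=[((-185,102,90),(350,52)),((0,102,90),(405,245)),((-185,-29,96),(117,58))]
m=lambda L:np.array([x for x,_ in L])/1e3
f=lambda p:np.r_[proj(M(p,m(a)),S)-A(*[q for _,q in a]),proj(M(p,m(b)),D)-B(*[q for _,q in b])]
r=least_squares(lambda p:f(p).ravel(),[.55,.2,1.5],loss="soft_l1");P=r.x
print("melter",P,np.degrees(P[2]));print(f(P).round(1).tolist())
wa=[(258,300),(325,272),(403,320),(330,350)];wb=[(325,105),(240,125),(220,62),(297,50)]
for sh in range(4):
  k=np.array([(-22,-31,28),(22,-31,28),(22,31,28),(-22,31,28)])/1e3
  ka=np.roll(k,sh,0)
  for sb in range(4):
    for fl in(1,):
      kb=np.roll(k,sb,0)
      g=lambda p:np.r_[proj(M([*p,.085],ka),S)-A(*wa),proj(M([*p,.085],kb),D)-B(*wb)].ravel()
      for y0 in(0,1.57,3.1,-1.57):
        q=least_squares(g,[*M(P,[-.09,.03,0])[0,:2],y0])
        if q.cost<60:
          d=q.x[:2]-P[:2];c,s=np.cos(P[2]),np.sin(P[2])
          print(sh,sb,q.cost,q.x,"in melter",c*d[0]+s*d[1],-s*d[0]+c*d[1],(np.degrees(q.x[2]-P[2])+90)%180)
E
```

```text
melter [0.55754037 0.28718205 1.56885914] 89.889007113254
[[-0.5, 1.9], [-0.0, -0.6], [0.2, -0.9], [1.0, -1.1], [-1.9, -0.9], [-0.2, -1.7], [-0.4, -1.6], [0.3, -0.6], [-0.3, -1.8]]
```

```bash
python3 - <<'E'
from h import *
S=cams["scene"];D=cams["side"];P=np.array([0.55754037,0.28718205,1.56885914])
wa=[(258,300),(325,272),(403,320),(330,350)][::-1];wb=[(325,105),(240,125),(220,62),(297,50)][::-1]
k=np.array([(-22,-31,28),(22,-31,28),(22,31,28),(-22,31,28)])/1e3
for sh in range(4):
  for sb in range(4):
    ka=np.roll(k,sh,0);kb=np.roll(k,sb,0)
    g=lambda p:np.r_[proj(M([*p,.085],ka),S)-A(*wa),proj(M([*p,.085],kb),D)-B(*wb)].ravel()
    for y0 in(0,1.57):
        q=least_squares(g,[*M(P,[-.09,.03,0])[0,:2],y0])
        if q.cost<120:
          d=q.x[:2]-P[:2];c,s=np.cos(P[2]),np.sin(P[2])
          print(sh,sb,q.cost,q.x,"in melter",c*d[0]+s*d[1],-s*d[0]+c*d[1],(np.degrees(q.x[2]-P[2]))%360, g(q.x).round(1).tolist())
E
```

```text
0 0 23.105546032417614 [0.50758144 0.1671566  0.1112555 ] in melter -0.1201220068054963 0.04972632597500536 276.4854633573829 [-0.9, -2.7, 0.4, -2.2, 0.1, -1.7, -2.2, -2.3, -0.2, -1.8, -0.9, -2.5, 0.5, -3.1, 0.0, -0.3]
0 0 23.105546032431693 [0.50758144 0.1671566  0.11125565] in melter -0.1201220077958726 0.04972632607520276 276.4854715847624 [-0.9, -2.7, 0.4, -2.2, 0.1, -1.7, -2.2, -2.3, -0.2, -1.8, -0.9, -2.5, 0.5, -3.1, 0.0, -0.3]
1 1 110.72854513703902 [0.50760502 0.16688206 1.89359216] in melter -0.12039650210849158 0.04970221205727934 18.60583174202556 [-3.3, -2.7, 0.7, -6.8, 2.4, -1.7, -3.0, 2.4, 2.2, -1.3, -6.3, 2.8, -2.1, -3.8, 4.9, -6.1]
1 1 110.72854512375352 [0.50760502 0.16688205 1.89359489] in melter -0.12039650478551757 0.04970221442029796 18.60598797604624 [-3.3, -2.7, 0.7, -6.8, 2.4, -1.7, -3.0, 2.4, 2.2, -1.3, -6.3, 2.8, -2.1, -3.8, 4.9, -6.1]
2 2 23.105546032417255 [ 0.50758144  0.1671566  -3.03033709] in melter -0.12012200803695737 0.04972632623009487 96.48546680059468 [-0.9, -2.7, 0.4, -2.2, 0.1, -1.7, -2.2, -2.3, -0.2, -1.8, -0.9, -2.5, 0.5, -3.1, 0.0, -0.3]
2 2 23.105546032416143 [0.50758144 0.1671566  3.25284818] in melter -0.1201220081392896 0.049726326293154814 96.48546468224002 [-0.9, -2.7, 0.4, -2.2, 0.1, -1.7, -2.2, -2.3, -0.2, -1.8, -0.9, -2.5, 0.5, -3.1, 0.0, -0.3]
3 3 110.72854513570681 [ 0.50760501  0.16688205 -1.24799198] in melter -0.12039651057331394 0.04970221946041618 198.60631904767695 [-3.3, -2.7, 0.7, -6.8, 2.4, -1.7, -3.0, 2.4, 2.2, -1.3, -6.3, 2.8, -2.1, -3.8, 4.9, -6.1]
3 3 110.72854512331776 [ 0.50760502  0.16688205 -1.24799469] in melter -0.12039650788003163 0.04970221709863121 198.60616384426618 [-3.3, -2.7, 0.7, -6.8, 2.4, -1.7, -3.0, 2.4, 2.2, -1.3, -6.3, 2.8, -2.1, -3.8, 4.9, -6.1]
```

```bash
python3 -m jog '{"offset":[[0,0,0],[0,0,0],[0,0,0],[0,0,0],[0,0,0]],"spin":[7,14,21,28,35]}' 0 10
```

```text
time: 0.52
tool_pos: [0.289, 0.6096, 0.2221]
tool_rot: [[-0.489, 0.872, -0.0], [0.872, 0.489, -0.001], [-0.001, -0.001, -1.0]]
force: [0.8, -0.1, -0.5]
width: 0.66
finger_force: 0.0
```

```bash
python3 -m jog '{"offset":[[-35,-6,0],[-75,-13,0],[-115,-20,0],[-155,-27,0],[-195,-34,0]],"spin":[7,14,21,28,29.4]}' 0 10
```

```text
time: 0.93
tool_pos: [0.3562, 0.4215, 0.2222]
tool_rot: [[0.002, 1.0, -0.0], [1.0, -0.002, -0.001], [-0.001, -0.0, -1.0]]
force: [0.7, 0.1, 0.3]
width: 0.274
finger_force: 0.0
```

```bash
python3 -m jog '{"offset":[[-38,13,0],[-76,26,0],[-114,39,0],[-152,52,0],[-190,66,0]],"spin":[0,0,0,0,0]}'; python3 -m jog '{"offset":[[-30,10,0],[-60,20,30],[-62,22,60],[-62,22,90],[-62,22,115]],"spin":[0,0,0,0,0]}'; python3 -m jog '{"offset":[[0,0,3],[0,0,5],[0,0,5],[0,0,5],[0,0,5]],"spin":[0,0,0,0,0]}'
```

```text
time: 1.35
tool_pos: [0.4227, 0.2319, 0.2225]
tool_rot: [[-0.004, 1.0, -0.0], [1.0, 0.004, 0.0], [0.0, -0.0, -1.0]]
force: [1.4, 0.2, 0.5]
width: 0.007
finger_force: 0.0
time: 1.77
tool_pos: [0.4447, 0.1707, 0.106]
tool_rot: [[-0.002, 1.0, -0.001], [1.0, 0.002, -0.001], [-0.001, -0.001, -1.0]]
force: [-0.5, 0.8, -0.9]
width: 0.007
finger_force: 0.0
time: 2.18
tool_pos: [0.446, 0.1726, 0.1041]
tool_rot: [[-0.004, 1.0, 0.002], [1.0, 0.004, 0.002], [0.002, 0.002, -1.0]]
force: [0.6, -0.1, -0.1]
width: 0.008
finger_force: 0.0
```

```bash
python3 - <<'E'
from cell import robot
import cv2
c=[robot.camera(n)["color"][:,:,::-1] for n in("scene","side")]
a=cv2.resize(c[0][180:320,235:375],(400,400),interpolation=3);b=cv2.resize(c[1][195:335,260:400],(400,400),interpolation=3)
cv2.imwrite("pics/p1.png",cv2.hconcat([a,b]))
E
```

```text
(no output)
```

View pics/p1.png

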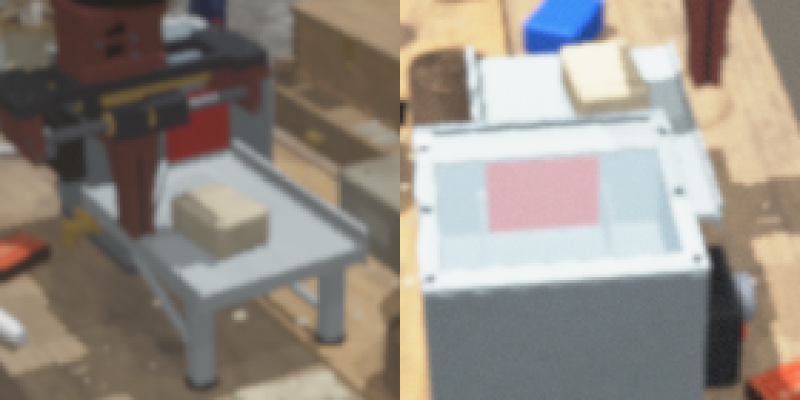

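Fingers are left of the block, tips at about (135,232) in the left half, clear of it. Lower 4 mm and start pushing.

```bash
python3 -m jog '{"offset":[[0,0,4],[-2,6,4],[-3,13,4],[-3,20,4],[-3,26,4]],"spin":[0,0,0,0,0]}'; python3 -m jog '{"offset":[[0,6,0],[0,12,0],[0,18,0],[0,24,0],[0,30,0]],"spin":[0,0,0,0,0]}';python3 -m jog '{"offset":[[0,5,0],[0,10,0],[0,14,0],[0,18,0],[0,21,0]],"spin":[0,0,0,0,0]}'
```

```text
time: 2.7
tool_pos: [0.4724, 0.1689, 0.0988]
tool_rot: [[-0.003, 1.0, 0.001], [1.0, 0.003, 0.0], [0.0, 0.001, -1.0]]
force: [-0.2, 0.2, -0.4]
width: 0.006
finger_force: 0.0
time: 3.12
tool_pos: [0.5016, 0.1691, 0.0986]
tool_rot: [[-0.004, 1.0, -0.0], [1.0, 0.004, -0.0], [-0.0, -0.0, -1.0]]
force: [-0.0, -0.6, -0.2]
width: 0.007
finger_force: 0.2
time: 3.53
tool_pos: [0.5225, 0.1693, 0.0986]
tool_rot: [[-0.004, 1.0, 0.0], [1.0, 0.004, -0.0], [-0.0, 0.0, -1.0]]
force: [-0.4, 0.1, -0.4]
width: 0.004
finger_force: 0.2
```

```bash
python3 - <<'E'
from cell import robot
import cv2
c=[robot.camera(n)["color"][:,:,::-1] for n in("scene","side")]
a=cv2.resize(c[0][180:320,235:375],(400,400),interpolation=3);b=cv2.resize(c[1][195:335,260:400],(400,400),interpolation=3)
cv2.imwrite("pics/p2.png",cv2.hconcat([a,b]))
E
```

```text
(no output)
```

View pics/p2.png

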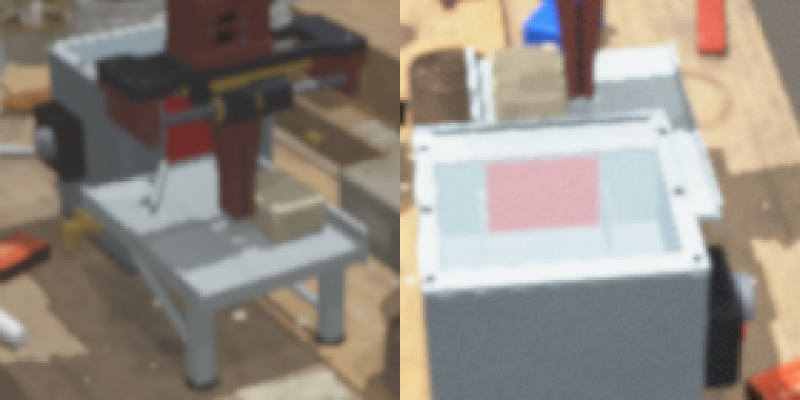

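Block is within a few mm of the fence, nearly parallel ((290,205) left half). Creep on until the force rises.

```bash
for i in 1; do python3 -m jog '{"offset":[[0,1,0],[0,2,0],[0,3,0],[0,4,0],[0,4,0]],"spin":[0,0,0,0,0]}'; python3 -m jog '{"offset":[[0,1,0],[0,2,0],[0,2,0],[0,2,0],[0,2,0]],"spin":[0,0,0,0,0]}'; done
```

```text
time: 4.05
tool_pos: [0.5262, 0.1693, 0.0987]
tool_rot: [[-0.004, 1.0, 0.0], [1.0, 0.004, 0.0], [0.0, 0.0, -1.0]]
force: [-0.2, 0.6, -0.1]
width: 0.006
finger_force: 0.0
time: 4.47
tool_pos: [0.5282, 0.1693, 0.0987]
tool_rot: [[-0.004, 1.0, 0.0], [1.0, 0.004, 0.0], [0.0, 0.0, -1.0]]
force: [-0.5, 0.1, 0.3]
width: 0.006
finger_force: 0.0
```

```bash
python3 -m jog '{"offset":[[0,1,0],[0,2,0],[0,2,0],[0,2,0],[0,2,0]],"spin":[0,0,0,0,0]}'; python3 -m jog '{"offset":[[0,1,0],[0,1,0],[0,1,0],[0,1,0],[0,1,0]],"spin":[0,0,0,0,0]}'
```

```text
time: 4.88
tool_pos: [0.5302, 0.1693, 0.0987]
tool_rot: [[-0.004, 1.0, 0.0], [1.0, 0.004, 0.0], [0.0, 0.0, -1.0]]
force: [0.9, 0.5, 0.5]
width: 0.004
finger_force: 0.0
time: 5.3
tool_pos: [0.5311, 0.1693, 0.0987]
tool_rot: [[-0.004, 1.0, 0.0], [1.0, 0.004, 0.0], [0.0, 0.0, -1.0]]
force: [0.9, -0.5, 0.9]
width: 0.005
finger_force: 0.0
```

```bash
python3 -m jog '{"offset":[[0,1,0],[0,2,0],[0,2,0],[0,2,0],[0,2,0]],"spin":[0,0,0,0,0]}'; python3 -m jog '{"offset":[[0,1,0],[0,1,0],[0,1,0],[0,1,0],[0,1,0]],"spin":[0,0,0,0,0]}';  python3 - <<'E'
from cell import robot
import cv2
c=[robot.camera(n)["color"][:,:,::-1] for n in("scene","side")]
a=cv2.resize(c[0][210:270,300:360],(400,400),interpolation=3);b=cv2.resize(c[1][195:255,275:335],(400,400),interpolation=3)
cv2.imwrite("pics/p3.png",cv2.hconcat([a,b]))
E
```

```text
time: 5.72
tool_pos: [0.5319, 0.1692, 0.0984]
tool_rot: [[-0.004, 1.0, -0.002], [1.0, 0.004, -0.0], [-0.0, -0.002, -1.0]]
force: [-5.1, -0.2, 3.0]
width: 0.007
finger_force: 2.6
time: 6.13
tool_pos: [0.5319, 0.1692, 0.0983]
tool_rot: [[-0.004, 1.0, -0.004], [1.0, 0.004, -0.0], [-0.0, -0.004, -1.0]]
force: [-7.7, -1.2, 6.1]
width: 0.005
finger_force: 3.9
```

View pics/p3.png

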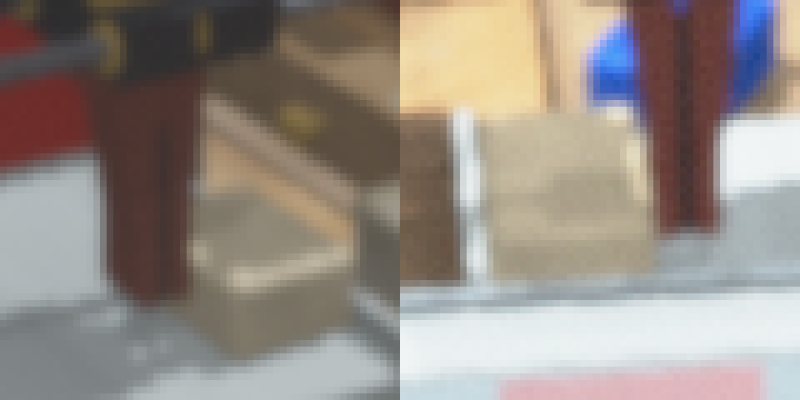

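Block is flush on the fence (force 7.7 N, edge parallel to the fence at (470..487) in the right half). Go round behind it.

```bash
python3 -m jog '{"offset":[[0,-12,0],[0,-34,-3],[-35,-34,-3],[-75,-32,-3],[-80,0,-3]],"spin":[0,0,0,0,0]}'; python3 -m jog '{"offset":[[0,15,0],[0,30,0],[0,30,0],[0,30,0],[0,30,0]],"spin":[0,0,0,0,0]}' 0.1; python3 - <<'E'
from cell import robot
import cv2
c=[robot.camera(n)["color"][:,:,::-1] for n in("scene","side")]
a=cv2.resize(c[0][190:290,275:375],(400,400),interpolation=3);b=cv2.resize(c[1][185:285,260:360],(400,400),interpolation=3)
cv2.imwrite("pics/p4.png",cv2.hconcat([a,b]))
E
```

```text
time: 6.65
tool_pos: [0.5284, 0.0819, 0.1008]
tool_rot: [[0.002, 1.0, -0.007], [1.0, -0.002, -0.003], [-0.003, -0.007, -1.0]]
force: [0.1, -1.0, -0.2]
width: 0.004
finger_force: 0.0
time: 7.07
tool_pos: [0.5638, 0.0894, 0.1014]
tool_rot: [[-0.004, 1.0, -0.0], [1.0, 0.004, -0.0], [-0.0, -0.0, -1.0]]
force: [0.3, -0.4, -1.1]
width: 0.1
finger_force: 0.0
```

View pics/p4.png

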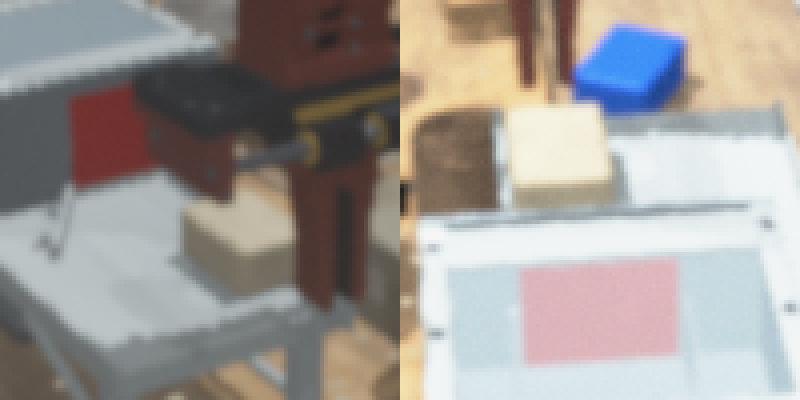

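Block lies parallel along the fence, fingers behind it. First probe the wall plane beside the mouth with the same tool height, to know exactly where the fingers meet the header.

```bash
python3 -m jog '{"offset":[[0,-35,0],[0,-70,0],[35,-72,0],[70,-72,0],[100,-72,0]],"spin":[0,0,0,0,0]}'; python3 -m jog '{"offset":[[25,0,0],[45,0,0],[62,0,0],[70,0,0],[73,0,0]],"spin":[0,0,0,0,0]}'; python3 -m jog '{"offset":[[2,0,0],[4,0,0],[6,0,0],[6,0,0],[6,0,0]],"spin":[0,0,0,0,0]}'
```

```text
time: 7.58
tool_pos: [0.4905, 0.1909, 0.102]
tool_rot: [[-0.004, 1.0, -0.0], [1.0, 0.004, 0.001], [0.001, -0.0, -1.0]]
force: [0.4, 0.4, -0.9]
width: 0.099
finger_force: 0.0
time: 8.0
tool_pos: [0.491, 0.2638, 0.1016]
tool_rot: [[-0.007, 1.0, -0.0], [1.0, 0.007, 0.0], [0.0, -0.0, -1.0]]
force: [0.1, -0.4, 0.0]
width: 0.098
finger_force: 0.0
time: 8.42
tool_pos: [0.4918, 0.2675, 0.1017]
tool_rot: [[-0.003, 1.0, -0.0], [1.0, 0.003, -0.0], [-0.0, -0.0, -1.0]]
force: [0.6, -0.2, 0.4]
width: 0.103
finger_force: 0.0
```

```bash
python3 -m jog '{"offset":[[1,0,0],[2,0,0],[3,0,0],[3,0,0],[3,0,0]],"spin":[0,0,0,0,0]}'; python3 -m jog '{"offset":[[1,0,0],[2,0,0],[2,0,0],[2,0,0],[2,0,0]],"spin":[0,0,0,0,0]}'; python3 -m jog '{"offset":[[1,0,0],[2,0,0],[2,0,0],[2,0,0],[2,0,0]],"spin":[0,0,0,0,0]}'
```

```text
time: 8.83
tool_pos: [0.4916, 0.2713, 0.1016]
tool_rot: [[-0.004, 1.0, -0.0], [1.0, 0.004, 0.0], [0.0, -0.0, -1.0]]
force: [0.7, -1.2, 0.3]
width: 0.102
finger_force: 0.0
time: 9.25
tool_pos: [0.4917, 0.2725, 0.1016]
tool_rot: [[-0.003, 1.0, -0.0], [1.0, 0.003, -0.001], [-0.001, -0.0, -1.0]]
force: [-0.1, -3.2, 2.4]
width: 0.101
finger_force: 1.7
time: 9.67
tool_pos: [0.4916, 0.2725, 0.1017]
tool_rot: [[-0.002, 1.0, -0.001], [1.0, 0.002, -0.003], [-0.003, -0.001, -1.0]]
force: [-2.0, -7.9, 5.3]
width: 0.099
finger_force: 4.3
```

Wall contact at TCP y=0.2725. Back behind the block and push slowly.

```bash
python3 -m jog '{"offset":[[-25,0,0],[-65,0,0],[-105,0,0],[-145,0,0],[-185,0,0]],"spin":[0,0,0,0,0]}'; python3 -m jog '{"offset":[[0,30,0],[0,62,0],[0,73,0],[0,73,0],[8,73,0]],"spin":[0,0,0,0,0]}'; python3 -m jog '{"offset":[[7,0,0],[14,0,0],[21,0,0],[28,0,0],[35,0,0]],"spin":[0,0,0,0,0]}';  python3 -m jog '{"offset":[[7,0,0],[14,0,0],[21,0,0],[28,0,0],[35,0,0]],"spin":[0,0,0,0,0]}'
```

```text
time: 10.08
tool_pos: [0.4925, 0.0893, 0.1018]
tool_rot: [[-0.005, 1.0, 0.001], [1.0, 0.005, 0.001], [0.001, 0.001, -1.0]]
force: [0.2, 0.2, 0.4]
width: 0.097
finger_force: 0.0
time: 10.5
tool_pos: [0.5654, 0.0972, 0.1014]
tool_rot: [[-0.002, 1.0, -0.0], [1.0, 0.002, -0.001], [-0.001, -0.0, -1.0]]
force: [-0.5, -1.0, -0.7]
width: 0.099
finger_force: 0.0
time: 10.92
tool_pos: [0.5646, 0.1345, 0.1017]
tool_rot: [[-0.005, 1.0, -0.0], [1.0, 0.005, 0.0], [0.0, -0.0, -1.0]]
force: [-0.4, 0.3, 0.3]
width: 0.098
finger_force: 0.3
time: 11.33
tool_pos: [0.5651, 0.1691, 0.1016]
tool_rot: [[-0.004, 1.0, -0.0], [1.0, 0.004, 0.0], [0.0, -0.0, -1.0]]
force: [-0.7, -1.0, -1.0]
width: 0.099
finger_force: 0.3
```

```bash
python3 -m jog '{"offset":[[7,0,0],[14,0,0],[21,0,0],[28,0,0],[35,0,0]],"spin":[0,0,0,0,0]}'; python3 -m jog '{"offset":[[7,0,0],[14,0,0],[21,0,0],[27,0,0],[31,0,0]],"spin":[0,0,0,0,0]}'; python3 -m jog '{"offset":[[2,0,0],[3,0,0],[3,0,0],[3,0,0],[3,0,0]],"spin":[0,0,0,0,0]}';  python3 - <<'E'
from cell import robot
import cv2
c=[robot.camera(n)["color"][:,:,::-1] for n in("scene","side")]
a=cv2.resize(c[0][190:290,275:375],(400,400),interpolation=3);b=cv2.resize(c[1][195:295,260:360],(400,400),interpolation=3)
cv2.imwrite("pics/p5.png",cv2.hconcat([a,b]))
E
```

```text
time: 11.75
tool_pos: [0.5649, 0.2041, 0.1016]
tool_rot: [[-0.004, 1.0, -0.0], [1.0, 0.004, 0.0], [0.0, -0.0, -1.0]]
force: [-0.6, -0.1, -0.2]
width: 0.105
finger_force: 0.3
time: 12.17
tool_pos: [0.5647, 0.2355, 0.1016]
tool_rot: [[-0.005, 1.0, -0.0], [1.0, 0.005, 0.0], [0.0, -0.0, -1.0]]
force: [-0.0, -0.8, 0.4]
width: 0.1
finger_force: 0.5
time: 12.58
tool_pos: [0.565, 0.2372, 0.1018]
tool_rot: [[-0.003, 1.0, 0.0], [1.0, 0.003, 0.0], [0.0, 0.0, -1.0]]
force: [-0.0, 0.3, -0.2]
width: 0.101
finger_force: 0.0
```

View pics/p5.png

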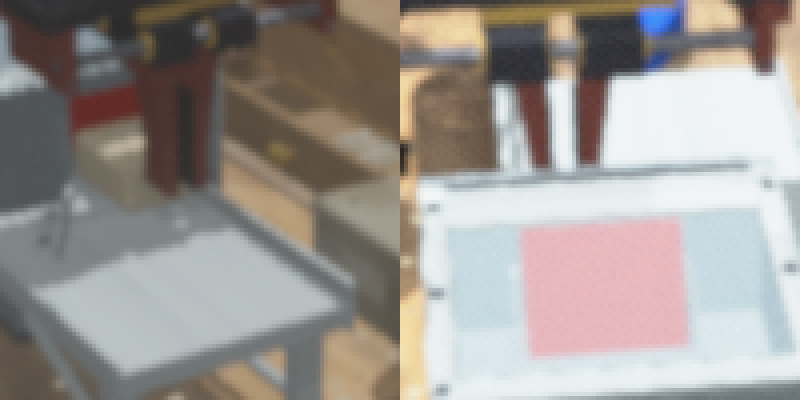

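Flap is held open by the block, which stands squarely in the mouth ((110,160) left). The tool cannot tilt with these jog rows, so give it one quick stroke stopping 2 mm short of the header; the smooth block coasts over.

```bash
python3 -m jog '{"offset":[[33,0,0],[33,0,0],[33,0,0],[33,0,0],[33,0,0]],"spin":[0,0,0,0,0]}'; python3 -m jog '{"offset":[[-20,0,0],[-60,0,0],[-100,0,0],[-100,0,0],[-100,0,0]],"spin":[0,0,0,0,0]}';python3 - <<'E'
from cell import robot
import cv2
c=[robot.camera(n)["color"][:,:,::-1] for n in("scene","side")]
a=cv2.resize(c[0][190:290,275:375],(400,400),interpolation=3);b=cv2.resize(c[1][195:295,260:360],(400,400),interpolation=3)
cv2.imwrite("pics/p6.png",cv2.hconcat([a,b]))
E
```

```text
time: 13.1
tool_pos: [0.5646, 0.27, 0.1016]
tool_rot: [[-0.004, 1.0, -0.0], [1.0, 0.004, 0.0], [0.0, -0.0, -1.0]]
force: [0.1, -0.0, -0.1]
width: 0.101
finger_force: 0.0
time: 13.52
tool_pos: [0.5653, 0.1667, 0.102]
tool_rot: [[0.002, 1.0, 0.0], [1.0, -0.002, -0.001], [-0.001, 0.0, -1.0]]
force: [0.3, 1.0, -0.1]
width: 0.105
finger_force: 0.0
```

View pics/p6.png

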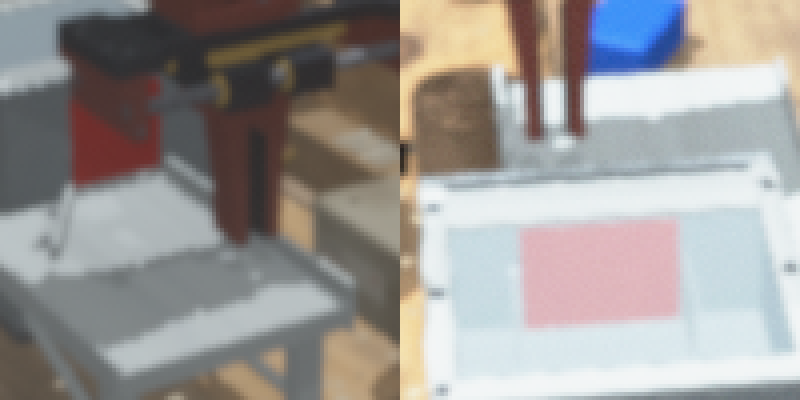

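The flap has dropped (lower edge at (600,325), as at the start) and the tray is empty, so the block went over. Raise, settle, and compare the flap with the initial picture numerically.

```bash
python3 -m jog '{"offset":[[-20,0,0],[-30,0,-30],[-30,0,-60],[-30,0,-80],[-30,0,-80]],"spin":[0,0,0,0,0]}'; for i in 1 2 3; do python3 -m jog '{"offset":[[0,0,0],[0,0,0],[0,0,0],[0,0,0],[0,0,0]],"spin":[0,0,0,0,0]}' >/dev/null; done; python3 - <<'E'
from cell import robot
import cv2,pickle,numpy as np
i0=pickle.load(open("cams.pkl","rb"))["side"]["color"].astype(int);i1=robot.camera("side")["color"].astype(int)
for i in(i0,i1):
    r=i[235:310,275:350];m=(r[...,0]-r[...,1])>30
    y,x=np.nonzero(m);print(m.sum(),y.min()+235,y.max()+235,x.min()+275,x.max()+275)
d=np.abs(i1-i0).sum(2)[240:300,270:365]
print((d.reshape(12,5,19,5).mean((1,3))).astype(int))
E
```

```text
time: 14.03
tool_pos: [0.5679, 0.1428, 0.186]
tool_rot: [[-0.006, 1.0, 0.007], [1.0, 0.006, 0.004], [0.004, 0.007, -1.0]]
force: [0.5, -0.1, -0.4]
width: 0.1
finger_force: 0.0
855 250 275 291 328
874 251 275 291 328
[[13 11 12 12 14 11 13 13 11 12 11 11 10 10  9 10 11  6 12]
 [10  9  9  9  8  9  7  7  9  8  9 11  9 10 11 10  9  5  8]
 [10 11 13 13 16 16 18 21 21 19 18 21 15 18 19 16  9  6  6]
 [10 17 18 19 20 20 19 19 20 21 21 19 18 17 17 18 11  8  5]
 [11 17 18 16 19 18 19 20 19 21 20 17 17 20 18 17 13 12  5]
 [14 17 17 18 19 17 19 19 20 19 18 16 16 18 17 18 18  6  5]
 [ 9 18 17 18 18 17 18 17 15 17 16 15 16 18 16 16 20 11 11]
 [11 17 17 16 14 13 15 16 13 13 11 12 16 14 13 14 18 17  8]
 [10 14 14 16 13 14 14 14 14 14 14 13 16 13 14 13 15 15  8]
 [ 9 12 13 14 12 12 11 10 10  9  8  8  7  7  7  7  9  9 14]
 [14  7  7  7  8  9 11 11 11 14 14 15 13 16 15 16 16 15 16]
 [15 15 15 17 16 15 15 13 15 13 14 13 14 12 14 13 11 12 13]]
```

The flap is back where it began, nothing is on the visible ledge, and the block is in the tank.

```bash
python3 -c "
from cell import robot
print(robot.hand_in())"
```

```text
the job is handed in; nothing more can be done
None
```

I slid the smooth wax block along the fence and pushed it through the flap, and handed the job in at about 15 s. The last camera check shows the flap hanging shut and the tray empty. I did not see the block in the tank itself, and no verdict came back. The jog rows cannot tilt the tool, so a quick stroke that stopped just short of the header sent the block coasting over the ledge.

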